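Lock the guide bridge and hold an inspection probe in its bore

ROBOT

A 6-joint arm with a two-finger parallel gripper is mounted at the origin on the work surface. World frame = base frame: x ahead of the robot, y to its left, z up, the work surface at z = 0. Lengths are in mm, angles in rad, forces in N, time in s.
With the tool pointing down it reaches from about 350 to 925 mm from the base axis. Payload 6.4 kg.
Tool frame: the origin (TCP) lies midway between the tips of the shut fingers; the grasp point (between the pads) lies 19 mm behind it; z points along the fingers, y is the direction in which the jaws open and shut (so a half turn about z gives the same grasp; the last joint's range is limited). The gripper opens to 85 mm and grips with 20 to 120 N. Pads are 22 mm wide; open, the fingers measure 114 mm over their backs; the gripper's body (76 mm by 85 mm) begins 54 mm behind the grasp point. The pads swing forward as they close: fully open they stand 13 mm farther back than shut.
Start: joints at [-1.495, 0.245, 1.558, -0, 1.339, -0.174], TCP at [160.691, -629.835, 231.29] pointing down, gripper open.
Joint ranges: [-3.13, 3.13], [-1.02, 2.26], [0.13, 2.54], [-0.95, 4.09], [0.21, 2.88], [-2.74, 2.74]. Speed limits (rad/s): [2.57, 2.57, 3.14, 3.14, 3.14, 3.14].

INTERFACE

Orientations are given as a unit quaternion [x, y, z, w].
In Python, from plant import r, cams gives the robot as it stands.
- The arm moves only by the tool arm_command, never from a script. Its argument "steps" is a list of rows, each a list of 6 numbers: the shift along the tool's x, y, z in mm, then the turn, a rotation vector about the tool's x, y, z in rad. A call has 1 to 10 rows; each row is the pose to reach, as a shift and turn from the pose measured when the call began, along the tool's axes at that moment; what a row does not reach only later rows make up. A row lasts 1/8 s, in which the tool goes at most 62.5 mm and 10.7 degrees, less where a joint would pass 70% of its speed; a pose out of reach is approached as far as the arm can. A call with a gripper value outside its range is refused whole. "hand" is the opening, from -1 (shut) to 1 (fully open), set as the call begins (left out, the last holds). The fingers move at their own pace and stop on an object; "squeeze" is the grip in N (left out, the last holds). Time passes only in rows, so rows that repeat a pose let the fingers close. It gives the time, the measured TCP pose, the force and the opening at its end, in the units of the state.
- r.read_state(): the state, without advancing time (a new reading comes with each control period).
- cams.capture(name): name is "scene" or "side" or "wrist"; returns a dict with "pixels" (420x560x3 uint8, red, green, blue), "z_map" (420x560 float32, mm along the optical axis (not along the pixel's ray), 0 where there is no reading), "K" (3x3 intrinsics, pixels), "cam_to_world" (4x4, takes a point from camera to world coordinates); the wrist camera has in their place "T_tool_cam" (4x4, takes a point from camera to tool coordinates, whose origin is the TCP and whose axes are the flange's). Camera axes: x right, y up, looking along -z (the intrinsics and any distortion apply to the point x, -y, -z); pixel columns grow to the right and rows downward; lengths in mm; the calibration is good to about 2 mm. A picture is of the moment at which its call begins: read the wrist's pose just before it.
- r.close_job(): hands the job in, once; it reports no verdict.
The state is a dict: "t": time; "joint_positions": joint angles; "joint_velocities": joint speeds; "tau": joint torques, N m; "tool_pos": TCP position; "ee_rot": TCP orientation; "ft_force": force on the tool from outside, world axes, zero at the start; "torque": the same for the moment, N m; "grip_width": finger opening in mm.
Only numpy, scipy, OpenCV 4.12 (cv2) and the standard library are available. Lean on these libraries where they do the work, as an engineer would, in place of code of your own. Each camera call takes 0.05 s, during which the arm holds its last target. There are 200 camera calls.

TASK

Use the mallet to knock the bridge's locking pin down home, keeping the robot itself off the pin and the stand, and set the mallet back down on the cart. Then take the round-handled probe from the tool block and lower it upright through the guide bushing, without touching the stand or the bore, until its tip is 60 mm below the bushing's top rim. Finish while holding it there, still and centred in the hole, and leave the chisel, bottle and pan alone.

Things in the scene. Friction and masses are not known exactly. Their poses are not given: they have to be found in the camera images.
- stand: Fixed aluminium bridge over a round white plaster jacket (172 mm across, 51 mm high) with a fossil. Bar 276 mm long (y), 50 mm wide (x), top 130 mm and underside 100 mm above the cart, on posts at y = +-122 mm (feet 90 mm in x). Origin on the cart under the guide bushing; z up, y along the bar; the locking pin is at the -y end.
- guide_mouth (a point): Centre of the top rim of the steel guide bushing in the middle of the bar, 135 mm above the cart. Vertical bushing 40 mm outer and 20 mm bore diameter, 40 mm long, open at both ends; free space below it down to the jacket (51 mm above the cart). z up.
- pin_top (a point): Centre of the top of the locking pin's round flat head (22 mm diameter, 8 mm thick, on a 12 mm stem), in the bar 95 mm from the guide bushing towards the stand's -y end. Its top is 162 mm above the cart at joint value 0 and 146 mm (16 mm above the bar) when fully home. Moves with the pin.
- lock_pin (a joint): How far the locking pin has been driven down, m: 0 = up, 0.016 = fully home against a firm stop. A spring and friction resist with about 11 to 14 N in all; friction keeps it where it is left, so it does not spring back. It starts up or a few mm down.
- mallet: Loose mallet, 0.4 to 0.5 kg, standing on a striking face, handle level. Head: black rubber upright cylinder, 48 mm diameter, 75 mm high. Wooden handle towards -x, 20 mm wide (y) x 26 mm tall, centreline 37.5 mm above the lower face, ending 202 mm from the head's axis. Origin: centre of the lower face; z up. Centre of mass about 10 mm from the head's axis; it stands by itself when let go.
- mallet_grip (a point): Point on the centreline of the mallet's handle, 68 mm from the head's axis and 37.5 mm above the lower striking face: a good place to grip from above across the 20 mm width. x points along the handle to the head.
- block: Fixed wooden tool block 160 (x) x 64 (y) x 60 mm high. Two upright blind holes, 11.5 mm diameter and 50 mm deep, at x = -45 and +45 mm. One holds the probe, the other the chisel, either way round. Origin: centre of its underside.
- probe: Loose rigid inspection probe of 0.1 to 0.17 kg, standing upright in the tool block: straight steel rod 10 mm diameter from 0 to 125 mm above its tip, then a black round handle 24 mm diameter from 125 to 170 mm. Origin: centre of the tip (lower end), 10 mm above the cart at the start; z up along the rod. It rises freely from its hole.
- probe_tip (a point): Lower end of the probe rod, on its axis (same point as the probe's origin).
- probe_grip (a point): Middle of the probe's round handle on its axis, 147.5 mm above the tip.
- chisel: Bystander: loose flat-bladed steel chisel, no handle, upright in the other hole of the tool block: 10 mm stem, blade 16 x 4 mm, top 117 mm above its lower end. Origin: its lower end.
- bottle: Bystander: loose white bottle 60 mm diameter, 120 mm high, beyond the stand. Origin: centre of its underside.
- pan: Bystander: loose open aluminium pan 140 x 220 x 45 mm high, beyond the stand. Origin: centre of its underside.
Mind the look-alikes: they are no part of the job. Leave any purple or yellow look-alike of the mallet alone.

How it is judged (in metres and radians):
On the way, in this order (a step that is already met when the one before it is completed fails the run):
1. the locking pin is driven down by the mallet (value of joint lock_pin above 0.012 m and contact force between mallet and stand above 0.5 N).
2. the mallet is set down on the cart and let go (value of joint lock_pin above 0.012 m and height (world z) of mallet below 0.03 m and contact force between mallet and the arm below 0.2 N and contact force between mallet and the fingers below 0.2 N and contact force between mallet and stand below 0.2 N and linear speed of mallet below 0.02 m/s), for 0.2 s.
3. the probe's tip enters the guide bushing (z of probe_tip in the frame of guide_mouth below -0.005 m and horizontal distance between probe_tip and guide_mouth below 0.005 m and contact force between probe and the fingers above 0.5 N), for 0.1 s.
At the end, for the whole second after the job is handed in: The gripper holds the probe still and upright (within 3 degrees) with its tip 50 to 70 mm below the bushing's top rim and within 3.5 mm of the bore's axis, touching nothing else; the locking pin is at least 12 mm down; the mallet rests released on the cart, off the stand (all of step 2 and horizontal distance between probe_tip and guide_mouth below 0.0035 m and z of probe_tip in the frame of guide_mouth between -0.07 and -0.05 m and angle between probe's own z axis and vertical below 0.05 rad and contact force between probe and the fingers above 1 N and contact force between probe and stand below 0.2 N and linear speed of probe below 0.01 m/s); the arm keeps its last pose, push and grip.
It fails at once if the probe touches the stand, the bore or the jacket (contact force between probe and stand above 0.3 N).
It fails at once if the arm or fingers touch the stand or its pin (contact force between any of the fingers, the arm and stand above 1 N).
It fails at once if the chisel, the bottle or the pan is disturbed (distance of chisel from where it was at the start of the episode above 0.015 m or distance of any of bottle, pan from where it was at the start of the episode above 0.02 m or angle between bottle's own z axis and vertical above 0.3 rad).
It also fails if it takes over 72 s, if anything falls off the work surface, if the arm or the gripper's body presses on something with over 40 N, if the wrist force passes 120 N, or if a joint passes its speed limit or range.

## Working session

There is one attempt and no reset: what is moved stays moved. The work goes in short steps, Python scripts to look and compute and a tool call to move; the robot and the scene stay as the last step left them, time stands still between calls to the robot, and variables do not carry over. Pictures are saved under pics/ and viewed, about 8 in all and at most 12, crops included, and the job is handed in when it is done.

Besides the shell and the picture viewer there is one more tool, called after "Request:" as name(argument=value, ...) on one line, values as JSON. arm_command: Moves the arm, as the interface text tells. Its arguments: {"type":"object","properties":{"steps":{"type":"array","items":{"type":"array","items":{"type":"number"}}},"hand":{"type":"number"},"squeeze":{"type":"number"}},"required":["steps"]}

```bash
ls; mkdir -p pics
cat > h.py <<'E'
import numpy as np, cv2
from plant import r, cams
from scipy.spatial.transform import Rotation as R
def shot(name,fn=None):
    s=r.read_state(); d=cams.capture(name)
    if name=="wrist":
        T=np.eye(4); T[:3,:3]=R.from_quat(s["ee_rot"]).as_matrix(); T[:3,3]=s["tool_pos"]
        d["cam_to_world"]=T@np.array(d["T_tool_cam"])
    if fn: cv2.imwrite("pics/"+fn,d["pixels"][:,:,::-1])
    return d
def cloud(d):
    K=np.array(d["K"]); h,w=d["z_map"].shape; u,v=np.meshgrid(np.arange(w),np.arange(h)); z=d["z_map"].astype(float)
    pts=cv2.undistortPoints(np.stack([u,v],-1).reshape(-1,1,2).astype(float),K,np.array(d.get("dist",np.zeros(5)),float)).reshape(h,w,2)
    P=np.stack([pts[...,0]*z,-pts[...,1]*z,-z],-1); T=np.array(d["cam_to_world"])
    P=P@T[:3,:3].T+T[:3,3]; P[z==0]=np.nan; return P
def onplane(d,uv,h):
    K=np.array(d["K"]); T=np.array(d["cam_to_world"]); uv=np.atleast_2d(np.asarray(uv,float))
    n=cv2.undistortPoints(uv.reshape(-1,1,2),K,np.array(d.get("dist",np.zeros(5)),float)).reshape(-1,2)
    D=np.c_[n[:,0],-n[:,1],-np.ones(len(n))]@T[:3,:3].T; o=T[:3,3]
    return o+D*((h-o[2])/D[:,2])[:,None]
E
python3 - <<'E'
from h import *
s=r.read_state(); print(s)
for n in("scene","side","wrist"):
    d=shot(n,n+"0.png"); print(n,[k for k in d],d["K"],np.round(d["cam_to_world"],3).tolist())
    print({k:v for k,v in d.items() if k not in("pixels","z_map","K","cam_to_world")})
a=cv2.imread("pics/scene0.png");b=cv2.imread("pics/side0.png")
E
```

```text
pics
{'t': 0.0, 'joint_positions': array([-1.49511498e+00,  2.45818657e-01,  1.55903891e+00, -3.21143653e-05,
        1.33865699e+00, -1.74121783e-01]), 'joint_velocities': array([-0.00060585,  0.00058903, -0.00110667, -0.00027574, -0.00039074,
        0.00025947]), 'tau': array([-2.42461130e-03, -4.29510391e+01, -3.26131153e+01, -2.60097549e-04,
        5.31459242e-03,  4.66063241e-06]), 'tool_pos': array([ 160.62984506, -629.26261909,  230.16399022]), 'ee_rot': array([ 9.92209015e-01,  1.24580687e-01,  3.16750533e-05, -9.60554330e-04]), 'ft_force': array([-0.30637942,  1.20065402, -0.8336599 ]), 'torque': array([-0.01583441, -0.0025506 , -0.02036343]), 'grip_width': 85.22317347081668}
scene ['pixels', 'z_map', 'K', 'cam_to_world'] [[404.00706456   0.         277.98754873]
 [  0.         404.00706456 210.76492038]
 [  0.           0.           1.        ]] [[0.009, -0.69, 0.724, 1402.099], [1.0, 0.003, -0.009, -105.708], [0.004, 0.724, 0.69, 859.803], [0.0, 0.0, 0.0, 1.0]]
{}
side ['pixels', 'z_map', 'K', 'cam_to_world'] [[392.5798931    0.         278.36996458]
 [  0.         392.5
[... 157 characters left out ...]
1.204], [0.0, 0.0, 0.0, 1.0]]
{}
wrist ['pixels', 'z_map', 'K', 'T_tool_cam', 'cam_to_world'] [[357.73397152   0.         275.71597602]
 [  0.         357.73397152 212.18290213]
 [  0.           0.           1.        ]] [[0.246, 0.923, 0.297, 235.354], [-0.969, 0.235, 0.074, -609.155], [-0.002, -0.306, 0.952, 372.253], [0.0, 0.0, 0.0, 1.0]]
{'T_tool_cam': array([[-1.03242762e-03,  9.51964471e-01,  3.06206761e-01,
         7.74073523e+01],
       [ 9.99999453e-01,  1.03366308e-03,  1.58117111e-04,
        -1.30793253e+00],
       [-1.65992752e-04,  3.06206757e-01, -9.51965017e-01,
        -1.41964808e+02],
       [ 0.00000000e+00,  0.00000000e+00,  0.00000000e+00,
         1.00000000e+00]])}
```

View pics/scene0.png

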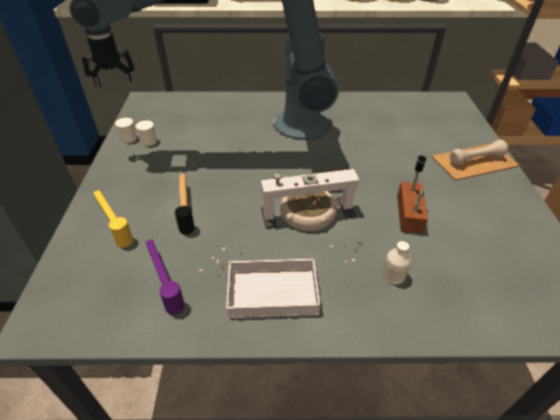

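View pics/side0.png

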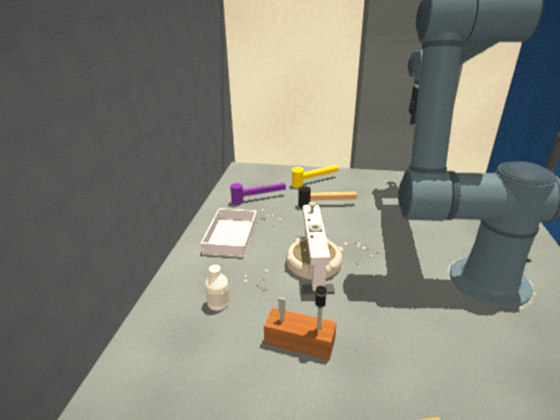

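The scene shows three mallets: black head/wood handle at (185,220), yellow at (121,232) and purple at (172,297). The description picks the black one. The bridge bar runs from (265,185) to (357,178), with the pin head at (278,181) and the bushing at (311,180). The block is at (412,207), with the probe's black handle at (420,163) and the chisel at (420,200). The side view agrees: black mallet at (305,197), probe handle at (320,297). Next I measure.

```bash
cat > m1.py <<'E'
from h import *
for n in("scene","side"):
    d=shot(n); P=cloud(d); px=d["pixels"].astype(int); X,Y,Z=P[...,0],P[...,1],P[...,2]
    hsv=cv2.cvtColor(d["pixels"],cv2.COLOR_RGB2HSV)
    print(n,"table z",np.nanmedian(Z[(X>350)&(X<950)&(abs(Y)<500)]))
    def rep(nm,m):
        k,l,st,c=cv2.connectedComponentsWithStats(m.astype(np.uint8))
        for i in range(1,k):
            if st[i,4]<15: continue
            q=P[l==i]; q=q[~np.isnan(q[:,0])]
            if len(q)<8: continue
            print(nm,st[i].tolist(),"med",np.round(np.median(q,0)),"lo",np.round(np.percentile(q,3,axis=0)),"hi",np.round(np.percentile(q,97,axis=0)))
    reg=(X>350)&(X<950)&(abs(Y)<500)
    dark=hsv[...,2]<45
    rep("dark",reg&dark&(Z>15)&(Z<220))
    H=hsv[...,0]; rep("wood",reg&(H>3)&(H<19)&(hsv[...,1]>140)&(Z>8)&(Z<75))
    rep("bar",reg&(Z>120)&(Z<140)&(abs(Y)<300)&~dark)
    rep("pin",reg&(Z>143)&(Z<170)&(abs(Y)<200)&(px.sum(2)>60))
E
python3 m1.py
python3 - <<'E'
import cv2,numpy as np
a=cv2.imread("pics/scene0.png"); b=cv2.imread("pics/side0.png")
cv2.imwrite("pics/c1.png",np.hstack([cv2.resize(a[140:250,150:260],(396,500),interpolation=2),cv2.resize(a[140:240,250:350],(400,500),interpolation=2)]))
E
```

```text
scene table z 1.7267914390586157
dark [416, 157, 9, 15, 85] med [481. 309. 163.] lo [473. 302. 142.] hi [486. 317. 183.]
dark [176, 207, 18, 25, 343] med [ 594. -359.   61.] lo [ 568. -379.   18.] hi [ 602. -342.   78.]
wood [398, 182, 29, 51, 1068] med [559. 293.  61.] lo [451. 263.  14.] hi [600. 333.  65.]
wood [310, 195, 10, 11, 20] med [513.  13.  57.] lo [492.   2.  54.] hi [532.  24.  59.]
bar [261, 169, 98, 25, 1339] med [517.  -8. 131.] lo [ 474. -134.  121.] hi [555. 122. 137.]
bar [397, 241, 12, 9, 71] med [751. 205. 122.] lo [738. 193. 120.] hi [762. 216. 124.]
pin [273, 173, 8, 9, 52] med [531. -98. 160.] lo [ 519. -109.  144.] hi [537. -90. 164.]
side table z -0.5860018723787448
dark [299, 189, 11, 16, 118] med [ 577. -342.   43.] lo [ 562. -350.   18.] hi [ 596. -336.   69.]
dark [317, 289, 8, 5, 17] med [475. 323. 176.] lo [464. 320. 173.] hi [480. 326. 179.]
dark [316, 296, 9, 11, 78] med [472. 324. 151.] lo [463. 320. 139.] hi [481. 327. 163.]
wood [310, 194, 46, 5, 158] med [ 474. -374.   38.] lo [ 389. -394.   30.] hi [ 552. -357.   46.]
wood [264, 308, 72, 49, 2247] med [514. 330.  57.] lo [442. 281.  11.] hi [591. 349.  61.]
bar [303, 205, 27, 55, 929] med [506.  27. 129.] lo [ 469. -123.  122.] hi [546. 132. 134.]
pin [309, 201, 7, 7, 35] med [527. -91. 157.] lo [ 518. -106.  146.] hi [537. -86. 160.]
```

View pics/c1.png

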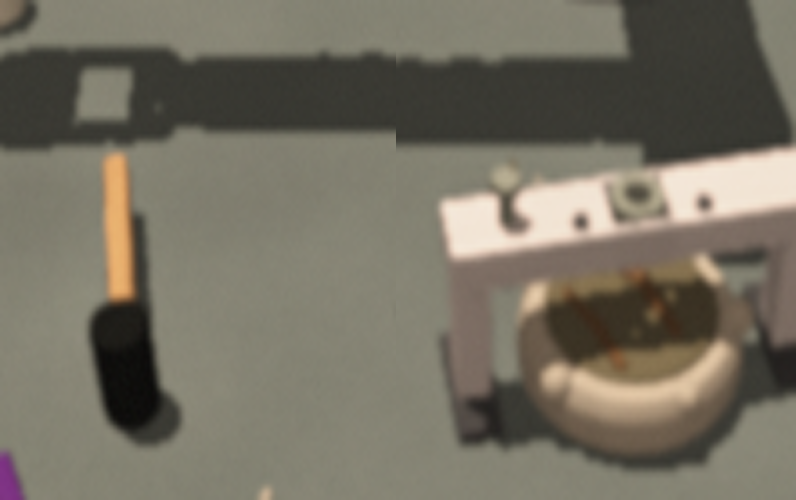

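The crop confirms the black rubber head with a plain wooden handle, and the pin standing proud of the bar, which carries a square-looking bushing in its middle. Next I move above the mallet for a wrist look.

```bash
cat >> h.py <<'E'
def to(x,y,z,yaw=None):
    s=r.read_state(); M=R.from_quat(s["ee_rot"]); p=M.inv().apply(np.array([x,y,z])-s["tool_pos"])
    out=np.round(p,1).tolist()
    if yaw is not None:
        G=R.from_matrix(np.array([[np.cos(yaw),np.sin(yaw),0],[np.sin(yaw),-np.cos(yaw),0],[0,0,-1.]]))
        out+=np.round((M.inv()*G).as_rotvec(),4).tolist()
    print("t",round(s["t"],2),"at",np.round(s["tool_pos"],1),"shift",out,"F",np.round(s["ft_force"],1),"w",round(s["grip_width"],1)); return out
E
python3 -c "
from h import *
to(490,-370,230,0.19)"
```

```text
t 0.25 at [ 160.7 -629.6  230.7] shift [383.3, -170.1, 0.9, -0.001, -0.0001, 0.0598] F [-0.2 -0.3 -0.2] w 85.4
```

Request:
arm_command(steps=[[48, -21, 0, 0, 0, 0], [96, -42, 0, 0, 0, 0], [150, -66, 0, 0, 0, 0], [204, -90, 0, 0, 0, 0], [258, -115, 0, 0, 0, 0.06], [310, -138, 0, 0, 0, 0.06], [355, -158, 0, 0, 0, 0.06], [383, -170, 0, 0, 0, 0.06], [383, -170, 0, 0, 0, 0.06], [383, -170, 0, 0, 0, 0.06]], hand=1, squeeze=120)

```text
t: 1.5
tool_pos: [489.3, -370.5, 230.8]
ee_rot: [0.996, 0.095, -0.0, -0.0]
ft_force: [0.7, -0.1, 0.1]
grip_width: 85.3
```

```bash
cat > m2.py <<'E'
from h import *
to(490,-370,230,0.19)
d=shot("wrist","w1.png"); P=cloud(d); X,Y,Z=[P[...,i] for i in range(3)]
hsv=cv2.cvtColor(d["pixels"],cv2.COLOR_RGB2HSV)
print("table",np.nanmedian(Z[(abs(Z)<15)]))
w=(hsv[...,0]>3)&(hsv[...,0]<22)&(hsv[...,1]>110)&(Z>40)&(Z<60)
q=P[w]; print("handle top",len(q),np.median(q[:,2]),q.min(0),q.max(0))
l=cv2.fitLine(q[:,:2].astype(np.float32),cv2.DIST_HUBER,0,.01,.01).ravel(); print("line",l,"yaw",np.arctan2(l[1],l[0]))
hd=(hsv[...,2]<70)&(Z>65)&(Z<85)
k,lab,st,c=cv2.connectedComponentsWithStats(hd.astype(np.uint8))
for i in range(1,k):
    if st[i,4]<200: continue
    m=(lab==i).astype(np.uint8); cn=max(cv2.findContours(m,0,2)[0],key=len).reshape(-1,2)
    g=onplane(d,cn,75)[:,:2].astype(np.float32); print("head",st[i],np.median(P[lab==i],0),cv2.minEnclosingCircle(g),g.mean(0))
E
python3 m2.py
```

```text
t 1.5 at [ 489.3 -370.5  230.8] shift [0.8, -0.4, 0.8, -0.001, 0.0004, -0.0005] F [ 0.7 -0.1  0.1] w 85.3
table -0.5970585288584971
handle top 3882 48.85951037950906 [ 379.66483728 -657.07431589   40.01294814] [ 642.48657056 -361.09925609   59.99748696]
line [   0.5303729    -0.84776443  517.3093     -472.35037   ] yaw -1.011756
head [ 260   53   60   63 2929] [ 576.31062408 -363.77779039   74.33453516] ((575.6515502929688, -363.8519287109375), 23.468608856201172) [ 576.352   -363.34253]
```

View pics/w1.png

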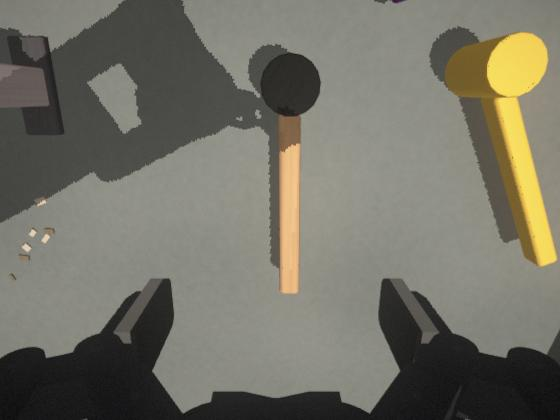

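The wrist view shows the mallet head at (290,84) and the handle running down to (289,293), with the yellow look-alike at right. I refit the handle without the yellow one.

```bash
sed -i 's/(Z>40)&(Z<60)/(Z>40)\&(Z<60)\&(Y>-420)/' m2.py; sed -i 's/^hd=/a=np.arctan2(l[1],l[0]); u=np.array([np.cos(a),np.sin(a)]); g=np.array([576.2,-363.7])-48*u; print("grip",g,"lat",np.cross(u,g-l[2:])); to(*g,120,a); to(*g,18.5,a)\nhd=/' m2.py; python3 m2.py 2>/dev/null
```

```text
t 1.55 at [ 489.  -370.8  230.9] shift [1.1, -0.6, 0.9, -0.0009, 0.0003, -0.0013] F [-1.3 -0.2 -0.6] w 85.3
table -0.5843922707844627
handle top 1806 49.503037515327605 [ 379.60968702 -411.38977282   45.69297743] [ 553.69513468 -360.61896474   52.12986292]
line [ 9.7840667e-01  2.0668904e-01  4.6924741e+02 -3.8467856e+02] yaw 0.20818973
grip [ 529.23647995 -373.62107487] lat -1.5803697206105412
t 1.6 at [ 488.9 -371.   230.9] shift [39.1, 10.3, 110.9, -0.0009, 0.0002, -0.0198] F [-0.4 -0.9  0.4] w 85.2
t 1.6 at [ 488.9 -371.   230.9] shift [39.1, 10.3, 212.4, -0.0009, 0.0002, -0.0198] F [-0.4 -0.9  0.4] w 85.2
head [ 260   53   60   63 2937] [ 576.28726026 -363.77285287   74.33634819] ((575.671142578125, -363.9839172363281), 23.490251541137695) [ 575.64215 -364.44983]
```

Request:
arm_command(steps=[[20, 5, 50, 0, 0, -0.02], [39, 9.5, 105, 0, 0, -0.02], [39, 9.5, 150, 0, 0, -0.02], [39, 9.5, 190, 0, 0, -0.02], [39, 9.5, 213, 0, 0, -0.02], [39, 9.5, 213, 0, 0, -0.02]])

```text
t: 2.35
tool_pos: [527.7, -372.5, 16.3]
ee_rot: [0.995, 0.103, -0.001, -0.002]
ft_force: [-0.6, -0.6, 0.5]
grip_width: 85.2
```

Request:
arm_command(steps=[[0, 0, 0, 0, 0, 0], [0, 0, 0, 0, 0, 0], [0, 0, 0, 0, 0, 0], [0, 0, 0, 0, 0, 0], [0, 0, 0, 0, 0, 0], [0, 0, 0, 0, 0, 0], [0, 0, 0, 0, 0, 0]], hand=-1, squeeze=120)

```text
t: 3.22
tool_pos: [528.3, -373.3, 17.6]
ee_rot: [0.995, 0.104, -0.001, -0.001]
ft_force: [-1.6, -0.2, 5.5]
grip_width: 18.3
```

Request:
arm_command(steps=[[0, 0, -40, 0, 0, 0], [0, 0, -90, 0, 0, 0], [0, 0, -145, 0, 0, 0], [0, 0, -200, 0, 0, 0], [0, 0, -240, 0, 0, 0], [0, 0, -240, 0, 0, 0]])

```text
t: 3.98
tool_pos: [529.6, -374.5, 260.3]
ee_rot: [0.995, 0.104, 0.001, 0.001]
ft_force: [0.4, -0.4, -3.7]
grip_width: 19.1
```

```bash
python3 -c "
from h import *
to(470,-220,260,0.2)"
```

```text
t 3.98 at [ 529.6 -374.5  260.3] shift [-26.4, -163.4, -0.2, 0.0026, -0.0018, 0.0077] F [ 0.4 -0.4 -3.7] w 19.1
```

Request:
arm_command(steps=[[-6, -35, 0, 0, 0, 0], [-12, -75, 0, 0, 0, 0], [-19, -115, 0, 0, 0, 0], [-26, -150, 0, 0, 0, 0], [-26, -163, 0, 0, 0, 0], [-26, -163, 0, 0, 0, 0], [-26, -163, 0, 0, 0, 0]])

```text
t: 4.85
tool_pos: [470.5, -221.0, 258.9]
ee_rot: [0.995, 0.103, 0.001, 0.001]
ft_force: [-0.5, -0.4, -4.8]
grip_width: 18.5
```

Run:
```python
from h import *
d=shot("wrist","w2.png"); np.savez("w2.npz",**d); P=cloud(d); Z=P[...,2]
reg=(P[...,0]>400)&(P[...,0]<650)&(P[...,1]>-160)&(P[...,1]<200)
for nm,lo,hi in(("pin",150,175),("bush",132.5,140),("bar",126,132.5)):
    m=reg&(Z>lo)&(Z<hi); k,l,st,c=cv2.connectedComponentsWithStats(m.astype(np.uint8))
    for i in range(1,k):
        if st[i,4]<60: continue
        q=P[l==i]; print(nm,st[i].tolist(),np.round(np.median(q,0),1),np.round(q.min(0)),np.round(q.max(0)), [np.round(v,2).tolist() if not np.isscalar(v) else v for v in cv2.minAreaRect(q[:,:2].astype(np.float32))])
```

```text
pin [91, 78, 37, 36, 1008] [525.5 -99.2 159.8] [ 514. -109.  152.] [536. -87. 162.] [[525.4, -98.33], [21.31, 20.98], 55.089874267578125]
bush [41, 64, 19, 19, 232] [529.7 -46.2 133.5] [524. -53. 133.] [535. -40. 135.] [[529.44, -46.58], [12.21, 11.75], 80.53594207763672]
bush [0, 68, 20, 53, 657] [507.8 -17.8 134.2] [490. -25. 133.] [526. -12. 137.] [[507.72, -18.38], [12.96, 35.87], 89.25867462158203]
bush [125, 88, 8, 16, 66] [ 526.2 -103.3  136.3] [ 521. -104.  133.] [531. -99. 140.] [[525.95, -102.21], [10.15, 3.42], 13.711498260498047]
bar [0, 56, 189, 76, 11079] [521.8 -76.5 129.4] [ 483. -144.  126.] [557.  -9. 132.] [[520.16, -72.27], [50.16, 138.61], 10.685117721557617]
```

View pics/w2.png

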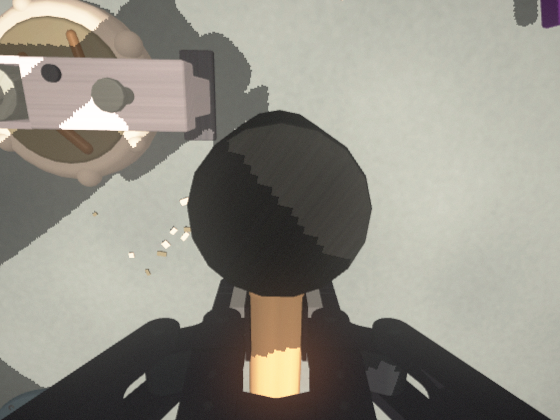

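The wrist view shows the pin head at (109,95), the bar running to (190,95), the bushing at the left edge and the held mallet head's top at (280,205). Next I measure the mallet head's pose in the hand.

Run:
```python
from h import *
d=dict(np.load("w2.npz")); P=cloud(d); Z=P[...,2]
s=r.read_state(); m=np.zeros(Z.shape,bool); m[110:300,185:375]=1; m&=~np.isnan(Z)&(Z>200)&(np.linalg.norm(P[...,:2]-[517,-211],axis=2)<40)
k,l,st,c=cv2.connectedComponentsWithStats((m&(d["pixels"].max(2)<70)).astype(np.uint8)); i=1+np.argmax(st[1:,4]); q=P[l==i]
print(st[i],len(q),np.median(q,0),np.percentile(q[:,2],[2,50,98]))
q=q[abs(q[:,2]-np.median(q[:,2]))<6]
A=np.c_[q[:,:2]-q[:,:2].mean(0),np.ones(len(q))]; co=np.linalg.lstsq(A,q[:,2],rcond=None)[0]; print("plane slopes",co)
c,rad=cv2.minEnclosingCircle(q[:,:2].astype(np.float32)); print("head top",c,rad,co[2])
M=R.from_quat(s["ee_rot"]); t=M.inv().apply(np.array([*c,co[2]])-s["tool_pos"]); print("in tool",t)
to(470.5+525.5-c[0],-221-98.5-c[1],258.9,0.2)
```

```text
[  188   111   178   189 21915] 21915 [ 518.962018   -207.23076615  315.49846988] [300.94522925 315.49846988 316.7425027 ]
plane slopes [-6.71864423e-03 -6.37920626e-03  3.15474411e+02]
head top (517.8828125, -210.4988555908203) 23.83633041381836 315.47441141920416
in tool [ 48.52064036  -0.58740861 -56.21970113]
t 4.9 at [ 470.6 -221.1  259.2] shift [30.4, -108.2, 0.1, 0.0022, -0.0012, 0.0068] F [-0.3  0.4 -3.5] w 18.7
```

Request:
arm_command(steps=[[10, -35, 0, 0, 0, 0], [20, -75, 0, 0, 0, 0], [30, -108, 10, 0, 0, 0.007], [30, -108, 45, 0, 0, 0.007], [30, -108, 70, 0, 0, 0.007], [30, -108, 70, 0, 0, 0.007], [30, -108, 70, 0, 0, 0.007]])

```text
t: 5.78
tool_pos: [478.8, -110.2, 190.2]
ee_rot: [0.995, 0.099, 0.001, 0.002]
ft_force: [0.4, -1.0, -4.4]
grip_width: 18.1
```

Run:
```python
from h import *
to(501.8,-109,165,0.2)
d=shot("wrist"); np.savez("w3.npz",**d); a=d["pixels"][:,:,::-1]; d2=shot("scene"); b=d2["pixels"][:,:,::-1]
cv2.imwrite("pics/c3.png",np.hstack([cv2.resize(a,(400,300)),cv2.resize(b[130:230,220:353],(400,300))]))
```

```text
t 5.78 at [ 478.8 -110.2  190.2] shift [22.8, 3.3, 25.3, 0.0034, -0.0026, -0.0008] F [ 0.4 -1.  -4.4] w 18.1
```

View pics/c3.png

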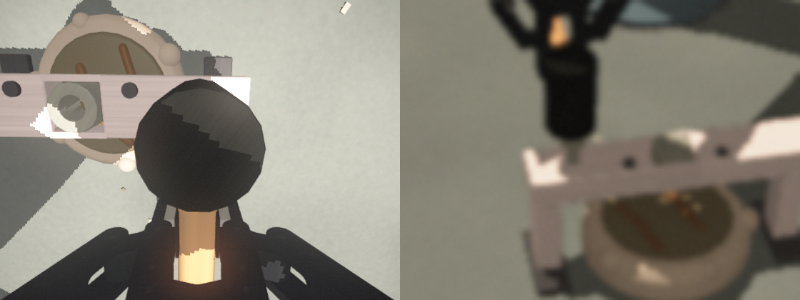

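The mallet head sits over the pin, its face about 10 mm above it; the fingers are clear behind the bar. Now the knock.

Request:
arm_command(steps=[[0, 0, 8, 0, 0, 0], [0, 0, 14, 0, 0, 0], [0, 0, 20, 0, 0, 0], [0, 0, 24, 0, 0, 0], [0, 0, 26, 0, 0, 0], [0, 0, 26, 0, 0, 0]])

```text
t: 6.62
tool_pos: [479.4, -110.7, 166.3]
ee_rot: [0.995, 0.1, 0.002, 0.002]
ft_force: [-5.3, 0.7, 6.2]
grip_width: 18.2
```

Request:
arm_command(steps=[[0, 0, 2, 0, 0, 0], [0, 0, 4, 0, 0, 0], [0, 0, 5, 0, 0, 0], [0, 0, 5, 0, 0, 0]])

```text
t: 7.12
tool_pos: [480.0, -110.9, 163.2]
ee_rot: [0.995, 0.1, 0.003, 0.003]
ft_force: [-6.0, 2.4, 8.1]
grip_width: 18.3
```

Run:
```python
from h import *
s=r.read_state(); print(s["tool_pos"],s["ft_force"],s["torque"])
d=shot("wrist","w4.png"); P=cloud(d); px=d["pixels"]
m=(px.max(2)<70)&(np.linalg.norm(P[...,:2]-[525.5,-99],axis=2)<40)&(abs(P[...,2]-222)<20)
q=P[m]; z0=np.median(q[:,2]); q=q[abs(q[:,2]-z0)<8]
A=np.c_[q[:,:2]-q[:,:2].mean(0),np.ones(len(q))]; print(len(q),np.linalg.lstsq(A,q[:,2],rcond=None)[0],cv2.minEnclosingCircle(q[:,:2].astype(np.float32)))
```

```text
[ 479.97935227 -110.90878387  163.22473985] [-5.95926364  2.39422777  8.07012097] [0.43017019 0.85181458 0.0882385 ]
18441 [ 1.26877592e-02 -9.55833517e-03  2.20201003e+02] ((517.6466674804688, -100.51409912109375), 32.97645950317383)
```

Request:
arm_command(steps=[[0, 0, 2, 0, 0, 0], [0, 0, 4, 0, 0, 0], [0, 0, 5, 0, 0, 0], [0, 0, 5, 0, 0, 0]])

```text
t: 7.68
tool_pos: [481.0, -111.4, 162.8]
ee_rot: [0.995, 0.101, 0.003, 0.003]
ft_force: [-15.2, 3.8, 23.6]
grip_width: 18.5
```

Request:
arm_command(steps=[[0, 0, -10, 0, 0, 0], [0, 0, -40, 0, 0, 0], [0, 0, -90, 0, 0, 0], [0, 0, -95, 0, 0, 0], [0, 0, -95, 0, 0, 0]])

```text
t: 8.3
tool_pos: [479.9, -110.7, 256.7]
ee_rot: [0.995, 0.101, 0.002, 0.003]
ft_force: [0.0, 0.0, -6.1]
grip_width: 18.5
```

```bash
python3 -c "
from h import *
to(470,-220,260,0.2)"
```

```text
t 8.3 at [ 479.9 -110.7  256.7] shift [-31.6, 105.1, -2.8, 0.0061, -0.0043, 0.0015] F [ 0.   0.  -6.1] w 18.5
```

Request:
arm_command(steps=[[-10, 35, 0, 0, 0, 0], [-22, 75, -2, 0, 0, 0], [-32, 105, -3, 0.006, -0.004, 0], [-32, 105, -3, 0.006, -0.004, 0], [-32, 105, -3, 0.006, -0.004, 0]])

```text
t: 8.93
tool_pos: [468.8, -219.1, 257.9]
ee_rot: [0.995, 0.101, -0.001, -0.001]
ft_force: [0.2, 0.1, -4.3]
grip_width: 18.6
```

Run:
```python
from h import *
to(526,-360,120,0.2); to(526,-360,17,0.2)
d=shot("wrist"); P=cloud(d); Z=P[...,2]
reg=(P[...,0]>400)&(P[...,0]<650)&(P[...,1]>-160)&(P[...,1]<200)
m=reg&(np.linalg.norm(P[...,:2]-[525.5,-98.5],axis=2)<7); print("pin z",np.median(Z[m]),m.sum(),"bar z",np.median(Z[reg&(Z>122)&(Z<134)]))
m=(d["pixels"].max(2)<70)&(np.linalg.norm(P[...,:2]-[518,-210],axis=2)<35)&(Z>300); q=P[m]; q=q[abs(q[:,2]-np.median(q[:,2]))<6]
A=np.c_[q[:,:2]-q[:,:2].mean(0),np.ones(len(q))]; print("head",len(q),np.linalg.lstsq(A,q[:,2],rcond=None)[0])
```

```text
t 8.93 at [ 468.8 -219.1  257.9] shift [28.2, 149.9, 137.4, -0.0032, 0.0022, 0.0014] F [ 0.2  0.1 -4.3] w 18.6
t 8.93 at [ 468.8 -219.1  257.9] shift [28.4, 150.3, 240.4, -0.0032, 0.0022, 0.0014] F [ 0.2  0.1 -4.3] w 18.6
pin z 145.35344698823064 360 bar z 129.41086238240933
head 21497 [-1.05980051e-02 -2.69044717e-03  3.14366462e+02]
```

The pin is home (145.4 against 146 expected). Now I set the mallet down.

Request:
arm_command(steps=[[8, 45, 20, 0, 0, 0], [16, 90, 60, 0, 0, 0], [28, 150, 110, 0, 0, 0], [28, 150, 165, 0, 0, 0], [28, 150, 210, 0, 0, 0], [28, 150, 230, 0, 0, 0], [28, 150, 237, 0, 0, 0], [28, 150, 240, 0, 0, 0], [28, 150, 240, 0, 0, 0]])

```text
t: 10.1
tool_pos: [527.2, -360.7, 20.2]
ee_rot: [0.995, 0.101, 0.0, 0.0]
ft_force: [-0.5, -0.5, -3.8]
grip_width: 18.3
```

Request:
arm_command(steps=[[0, 0, 0, 0, 0, 0], [0, 0, 0, 0, 0, 0], [0, 0, 0, 0, 0, 0], [0, 0, 0, 0, 0, 0], [0, 0, 0, 0, 0, 0], [0, 0, 0, 0, 0, 0]], hand=1)

```text
t: 10.85
tool_pos: [527.2, -360.6, 20.1]
ee_rot: [0.995, 0.101, 0.0, 0.0]
ft_force: [-0.3, 0.6, -1.4]
grip_width: 85.2
```

Request:
arm_command(steps=[[0, 0, -30, 0, 0, 0], [0, 0, -80, 0, 0, 0], [0, 0, -140, 0, 0, 0], [0, 0, -200, 0, 0, 0], [0, 0, -240, 0, 0, 0], [0, 0, -240, 0, 0, 0]])

```text
t: 11.6
tool_pos: [528.6, -362.0, 265.2]
ee_rot: [0.995, 0.101, 0.003, 0.004]
ft_force: [0.8, 1.1, -0.2]
grip_width: 85.5
```

Run:
```python
from h import *
to(430,150,300,0.2)
d=shot("wrist","w5.png"); P=cloud(d); Z=P[...,2]
m=(d["pixels"].max(2)<70)&(np.linalg.norm(P[...,:2]-[574,-350],axis=2)<35)&(Z>50)&(Z<100); q=P[m]; q=q[abs(q[:,2]-np.median(q[:,2]))<5]
A=np.c_[q[:,:2]-q[:,:2].mean(0),np.ones(len(q))]; print("head",len(q),np.linalg.lstsq(A,q[:,2],rcond=None)[0],cv2.minEnclosingCircle(q[:,:2].astype(np.float32)))
# probe/chisel from scene+side
for n in("scene","side"):
    d=shot(n); P=cloud(d); v=d["pixels"].max(2)
    m=(v<50)&(np.linalg.norm(P[...,:2]-[478,315],axis=2)<40)&(P[...,2]>125); 
    ys,xs=np.nonzero(m); print(n,len(xs),xs.mean(),ys.mean(),"on z=157.5:",onplane(d,[xs.mean(),ys.mean()],157.5))
```

```text
t 11.6 at [ 528.6 -362.   265.2] shift [6.5, -521.1, -38.8, 0.0077, -0.0053, 0.0025] F [ 0.8  1.1 -0.2] w 85.5
head 2048 [-7.36972171e-03 -2.49817080e-04  7.43046393e+01] ((574.6090698242188, -349.5906066894531), 23.506359100341797)
scene 93 419.96774193548384 163.72043010752688 on z=157.5: [[471.72245364 313.31053964 157.5       ]]
side 112 319.99107142857144 298.1517857142857 on z=157.5: [[472.10018163 322.71364923 157.5       ]]
```

The mallet stands level (top at 74 mm). Next I cross high over the stand to the tool block.

Request:
arm_command(steps=[[0, -20, -20, 0, 0, 0], [0, -55, -45, 0, 0, 0], [0, -105, -55, 0, 0, 0], [0, -160, -55, 0, 0, 0], [0, -215, -55, 0, 0, 0], [0, -270, -55, 0, 0, 0], [0, -325, -55, 0, 0, 0], [3, -380, -55, 0, 0, 0], [5, -435, -55, 0, 0, 0], [5, -470, -55, 0, 0, 0]])

```text
t: 13.0
tool_pos: [435.5, 103.4, 311.9]
ee_rot: [0.995, 0.102, -0.003, -0.001]
ft_force: [-0.4, 0.6, -0.3]
grip_width: 85.5
```

Run:
```python
from h import *
to(400,315,310,0.2)
```

```text
t 13.0 at [435.5 103.4 311.9] shift [8.1, -214.4, 2.5, -0.0031, 0.005, 0.004] F [-0.4  0.6 -0.3] w 85.5
```

```bash
cat > bush.py <<'E'
from h import *
import sys
s=r.read_state(); d=shot("wrist",sys.argv[1] if len(sys.argv)>1 else None); P=cloud(d); Z=P[...,2]; c0=np.array([507.8,-5.])
dd=np.linalg.norm(P[...,:2]-c0,axis=2)
ring=(dd<30)&(Z>132.7)&(Z<139)
for it in range(3):
    q=P[ring]; (c,rad)=cv2.minEnclosingCircle(q[:,:2].astype(np.float32))
    ring&=np.linalg.norm(P[...,:2]-c,axis=2)<22
print("outer",len(q),c,rad,np.median(q[:,2]))
# bore: hole inside ring, image contour projected at z=135
m=(ring.astype(np.uint8)); cn,h=cv2.findContours(m,cv2.RETR_CCOMP,cv2.CHAIN_APPROX_NONE)
for i,k in enumerate(cn):
    if len(k)<20: continue
    g=onplane(d,k.reshape(-1,2),135)[:,:2].astype(np.float32); e=cv2.fitEllipse(g); print("hole" if h[0,i,3]>=0 else "outl",len(k),np.round(e[0],2),np.round(e[1],2))
bar=(Z>126)&(Z<131.5)&(dd<180); rr=cv2.minAreaRect(P[bar][:,:2].astype(np.float32)); print("bar",rr)
E
python3 bush.py w6.png
```

```text
outer 1175 (507.2611999511719, -4.00707483291626) 19.839160919189453 134.32908936662972
outl 128 [507.12  -3.61] [38.05 38.35]
hole 70 [507.04  -3.6 ] [20.56 20.82]
bar ((506.877197265625, -4.0000152587890625), (50.24829864501953, 274.606689453125), 10.63667106628418)
```

Request:
arm_command(steps=[[2, -50, 2, 0, 0, 0], [4, -100, 2, 0, 0, 0], [6, -155, 2, 0, 0, 0], [8, -200, 2, 0, 0, 0], [8, -214, 2, -0.003, 0.005, 0], [8, -214, 2, -0.003, 0.005, 0], [8, -214, 2, -0.003, 0.005, 0]])

```text
t: 13.92
tool_pos: [399.0, 315.8, 310.5]
ee_rot: [0.995, 0.102, -0.001, -0.001]
ft_force: [0.2, -0.7, 0.2]
grip_width: 85.0
```

Run:
```python
from h import *
to(400,315,310,0.2); d=shot("wrist","w7.png"); np.savez("w7.npz",**d); P=cloud(d); Z=P[...,2]; v=d["pixels"].max(2)
m=(np.linalg.norm(P[...,:2]-[472,318],axis=2)<40)&(Z>170)&(Z<190); q=P[m]
print("top",len(q),np.median(q,0),q.min(0),q.max(0),cv2.minEnclosingCircle(q[:,:2].astype(np.float32)))
cn=max(cv2.findContours(m.astype(np.uint8),0,1)[0],key=len).reshape(-1,2); print(cv2.boundingRect(cn),cv2.fitEllipse(onplane(d,cn,180)[:,:2].astype(np.float32)))
b=(Z>54)&(Z<66)&(P[...,1]>200); print("block",cv2.minAreaRect(P[b][:,:2].astype(np.float32)),np.median(Z[b]))
c=(Z>110)&(Z<135)&(np.linalg.norm(P[...,:2]-[556,330],axis=2)<60);print("chisel",c.sum(),np.median(P[c],0) if c.any() else 0)
```

```text
t 13.93 at [399.  315.8 310.5] shift [0.8, 1.0, 0.5, -0.0017, 0.001, 0.0052] F [ 0.2 -0.7  0.2] w 85.0
top 872 [469.86076641 313.00742547 179.22836467] [457.43754155 300.3757891  170.20427696] [481.68003994 324.65797063 181.89782305] ((469.56787109375, 312.4070739746094), 12.337023735046387)
(285, 93, 33, 34) ((469.69134521484375, 313.0086364746094), (23.14496421813965, 23.439687728881836), 12.47763729095459)
block ((398.2798767089844, 385.33551025390625), (115.970947265625, 436.3453369140625), 52.43155288696289) 59.4921570484683
chisel 87 [552.4513023  299.93375817 126.14326077]
```

View pics/w7.png

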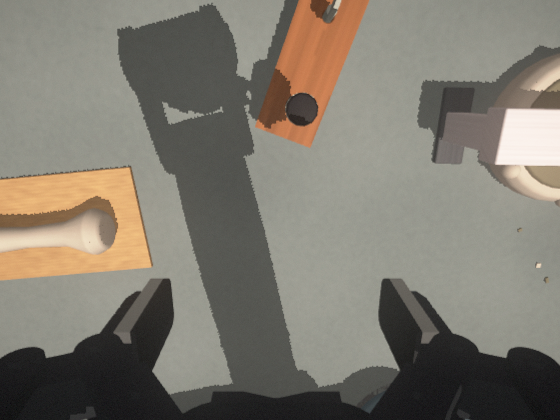

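The wrist view shows the probe's handle top at (302,109) and the chisel at (333,10) in the block, with free space on both sides for the jaws. The measured size (24 mm) and height (180 mm) fit.

```bash
python3 -c "
from h import *
to(469.7,312.8,137,0.2)"
```

```text
t 13.97 at [399.1 315.8 310.7] shift [68.6, 17.6, 173.6, -0.0019, 0.0006, 0.0049] F [-0.8  0.2  0.8] w 85.4
```

Request:
arm_command(steps=[[25, 6, 20, 0, 0, 0.005], [60, 15, 50, 0, 0, 0.005], [68.5, 17.5, 80, -0.002, 0.001, 0.005], [68.5, 17.5, 120, -0.002, 0.001, 0.005], [68.5, 17.5, 155, -0.002, 0.001, 0.005], [68.5, 17.5, 173, -0.002, 0.001, 0.005], [68.5, 17.5, 173.5, -0.002, 0.001, 0.005], [68.5, 17.5, 173.5, -0.002, 0.001, 0.005]])

```text
t: 14.98
tool_pos: [470.7, 313.1, 138.9]
ee_rot: [0.995, 0.1, 0.002, -0.0]
ft_force: [0.4, -0.8, 0.2]
grip_width: 85.5
```

```bash
python3 -c "
from h import *
to(469.7,312.8,137,0.2)"
```

```text
t 14.97 at [470.7 313.1 138.9] shift [-1.1, 0.1, 1.9, -0.0004, -0.0033, -0.0005] F [ 0.4 -0.8  0.2] w 85.5
```

Request:
arm_command(steps=[[-1, 0, 1, 0, -0.003, 0], [-1, 0, 1, 0, -0.003, 0], [-1, 0, 1, 0, -0.003, 0], [-1, 0, 1, 0, -0.003, 0], [-1, 0, 1, 0, -0.003, 0], [-1, 0, 1, 0, -0.003, 0], [-1, 0, 1, 0, -0.003, 0]], hand=-1, squeeze=60)

```text
t: 15.85
tool_pos: [470.1, 312.8, 138.3]
ee_rot: [0.995, 0.1, 0.0, -0.0]
ft_force: [-0.0, -2.5, 4.3]
grip_width: 23.1
```

Request:
arm_command(steps=[[0, 0, -15, 0, 0, 0], [0, 0, -40, 0, 0, 0], [0, 0, -80, 0, 0, 0], [0, 0, -130, 0, 0, 0], [0, 0, -175, 0, 0, 0], [0, 0, -195, 0, 0, 0], [0, 0, -195, 0, 0, 0]])

```text
t: 16.73
tool_pos: [470.1, 313.0, 334.1]
ee_rot: [0.995, 0.1, 0.001, -0.001]
ft_force: [0.2, 0.7, -2.0]
grip_width: 22.8
```

Run:
```python
from h import *
to(506,40,335,0.2)
for n in("scene","side"):
    s=r.read_state(); d=shot(n,n+"8.png"); np.savez(n+"8.npz",**d); K=d["K"]; T=d["cam_to_world"]
    p=s["tool_pos"]+[0,0,-60]; q=np.linalg.inv(T)@[*p,1]; print(n,"mid-probe px",K[0,0]*q[0]/-q[2]+K[0,2],K[1,2]+K[1,1]*q[1]/q[2])
```

```text
t 16.73 at [470.1 313.  334.1] shift [-18.9, 274.7, -1.2, -0.0009, -0.0026, -0.0003] F [ 0.2  0.7 -2. ] w 22.8
scene mid-probe px 430.4308543772698 128.34896344390404
side mid-probe px 323.9847090844937 252.76556955438176
```

Request:
arm_command(steps=[[-3, 40, 0, 0, 0, 0], [-7, 90, 0, 0, 0, 0], [-10, 145, 0, 0, 0, 0], [-14, 200, 0, 0, 0, 0], [-17, 245, 0, 0, 0, 0], [-19, 275, 0, -0.001, -0.003, 0], [-19, 275, 0, -0.001, -0.003, 0], [-19, 275, 0, -0.001, -0.003, 0]])

```text
t: 17.82
tool_pos: [504.3, 39.7, 329.3]
ee_rot: [0.995, 0.1, -0.004, 0.0]
ft_force: [0.3, 0.7, -2.0]
grip_width: 22.9
```

```bash
cat > rod.py <<'E'
from h import *
import sys
s=r.read_state(); M=R.from_quat(s["ee_rot"])
out=[]
d=shot("wrist",sys.argv[1]); P=cloud(d); tp=s["tool_pos"]
Q=M.inv().apply((P-tp).reshape(-1,3)).reshape(P.shape)   # tool coords
m=(np.hypot(Q[...,0],Q[...,1])<22)&(Q[...,2]>25)&(Q[...,2]<145)
k,l,st,c=cv2.connectedComponentsWithStats(m.astype(np.uint8)); print([st[i].tolist() for i in range(1,k) if st[i,4]>30])
cam=np.array(d["T_tool_cam"])[:3,3]
for z in range(30,135,10):
    q=Q[m&(abs(Q[...,2]-z)<4)]
    if len(q)<8: continue
    # algebraic circle, fixed radius 5
    from scipy.optimize import least_squares
    f=least_squares(lambda c:np.hypot(q[:,0]-c[0],q[:,1]-c[1])-5,[0,0],loss="soft_l1"); out.append([z,*f.x]); print(z,len(q),np.round(f.x,2),round(np.sqrt(2*f.cost/len(q)),2))
print("lowest tool z",np.percentile(Q[m][:,2],[99,99.9]))
E
python3 rod.py w9.png
```

```text
[[267, 196, 19, 59, 806]]
30 101 [-0.5  -1.14] 0.21
40 93 [-0.54 -1.11] 0.21
50 81 [-0.51 -1.04] 0.2
60 70 [-0.58 -0.99] 0.18
70 66 [-0.57 -0.98] 0.17
80 53 [-0.58 -0.87] 0.15
90 47 [-0.54 -0.87] 0.2
100 43 [-0.61 -0.85] 0.2
110 41 [-0.61 -0.78] 0.2
120 38 [-0.58 -0.72] 0.14
lowest tool z [125.41199485 127.49310605]
```

View pics/w9.png

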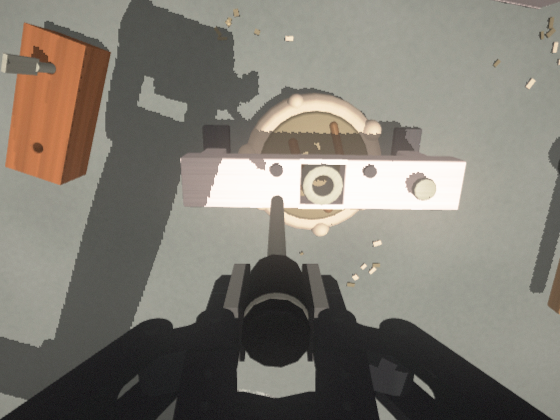

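The view shows the rod tip at (277,198), the bushing at (322,184) and the pin at (425,188). Now I measure the bushing again from here and compute the shift.

```bash
cat > go.py <<'E'
from h import *
import sys
c=np.array([float(sys.argv[1]),float(sys.argv[2])]); tip=np.array([-0.6,-0.7,127.5])
yaw=0.2; G=R.from_matrix(np.array([[np.cos(yaw),np.sin(yaw),0],[np.sin(yaw),-np.cos(yaw),0],[0,0,-1.]]))
s=r.read_state(); M=R.from_quat(s["ee_rot"]); print("tip now",s["tool_pos"]+M.apply(tip))
for tz in(175,150,75): to(*(np.array([*c,tz])-G.apply(tip)),yaw)
E
python3 bush.py; python3 go.py 507.1 -3.7
```

```text
outer 904 (507.3132629394531, -4.023360252380371) 19.844968795776367 134.34046426923587
outl 115 [507.58  -3.88] [38.04 38.1 ]
hole 62 [507.54  -3.85] [20.65 21.14]
bar ((507.0474548339844, -4.1677093505859375), (50.731773376464844, 275.8049621582031), 10.627301216125488)
tip now [502.8828621   40.4757604  202.61684959]
t 17.93 at [504.5  40.2 330.1] shift [-5.4, 44.2, 27.7, 0.0005, 0.0074, 0.001] F [-0.  -0.3 -1.2] w 22.7
t 17.93 at [504.5  40.2 330.1] shift [-5.2, 44.2, 52.7, 0.0005, 0.0074, 0.001] F [-0.  -0.3 -1.2] w 22.7
t 17.93 at [504.5  40.2 330.1] shift [-4.7, 44.1, 127.7, 0.0005, 0.0074, 0.001] F [-0.  -0.3 -1.2] w 22.7
```

Request:
arm_command(steps=[[-2, 15, 0, 0, 0.007, 0], [-4, 32, 5, 0, 0.007, 0], [-5, 44, 15, 0, 0.007, 0], [-5, 44, 30, 0, 0.007, 0], [-5, 44, 40, 0, 0.007, 0], [-5, 44, 40, 0, 0.007, 0], [-5, 44, 40, 0, 0.007, 0]])

```text
t: 18.8
tool_pos: [508.3, -3.8, 290.5]
ee_rot: [0.995, 0.101, 0.0, 0.0]
ft_force: [0.8, 0.8, -1.4]
grip_width: 22.5
```

```bash
python3 rod.py w10.png; python3 go.py 507.3 -3.9
python3 - <<'E'
from h import *
s=r.read_state();M=R.from_quat(s["ee_rot"]);tip=s["tool_pos"]+M.apply([-.6,-.7,127.5])
for n in("scene","side"):
    d=shot(n,n+"10.png"); K,T=d["K"],d["cam_to_world"]; P=cloud(d); Z=P[...,2]
    dd=np.linalg.norm(P[...,:2]-tip[:2],axis=2)
    m=(Z>133)&(Z<139)&(dd<30)&~((Z>140)); q=P[m]; print(n,"ring",m.sum(),cv2.minEnclosingCircle(q[:,:2].astype(np.float32)))
    m=(Z>165)&(Z<250)&(dd<30); q=P[m]; 
    from scipy.optimize import least_squares
    f=least_squares(lambda c:np.hypot(q[:,0]-c[0],q[:,1]-c[1])-5,tip[:2],loss="soft_l1"); print("rod",len(q),f.x,np.sqrt(2*f.cost/len(q)))
a=cv2.imread("pics/scene10.png"); b=cv2.imread("pics/side10.png"); w=cv2.imread("pics/w10.png")
cv2.imwrite("pics/c10.png",np.hstack([cv2.resize(x,(266,400),interpolation=2) for x in(a[120:200,285:338],b[150:260,280:353],w[120:270,210:310])]))
E
```

```text
[[267, 196, 19, 59, 799]]
30 110 [-0.57 -1.14] 0.2
40 93 [-0.6  -1.08] 0.21
50 76 [-0.56 -1.03] 0.18
60 69 [-0.56 -1.02] 0.21
70 64 [-0.56 -0.97] 0.18
80 55 [-0.57 -0.9 ] 0.2
90 44 [-0.6  -0.88] 0.14
100 44 [-0.58 -0.83] 0.12
110 39 [-0.57 -0.78] 0.13
120 35 [-0.58 -0.68] 0.18
lowest tool z [125.72051759 127.95602512]
tip now [507.79482639  -3.38044711 163.26466245]
t 18.85 at [508.4  -3.8 290.8] shift [-0.5, 0.6, -11.7, 0.001, -0.0007, 0.0015] F [ 0.   0.1 -2.2] w 22.8
t 18.85 at [508.4  -3.8 290.8] shift [-0.5, 0.5, 13.3, 0.001, -0.0007, 0.0015] F [ 0.   0.1 -2.2] w 22.8
t 18.85 at [508.4  -3.8 290.8] shift [-0.6, 0.5, 88.3, 0.001, -0.0007, 0.0015] F [ 0.   0.1 -2.2] w 22.8
scene ring 103 ((508.7345886230469, -3.5044515132904053), 28.999069213867188)
rod 95 [509.89395809  -4.44209856] 1.0160143091375269
side ring 41 ((510.64605712890625, -1.419195294380188), 20.7674560546875)
rod 90 [510.48975743  -2.49338552] 1.1140429025690766
```

View pics/c10.png

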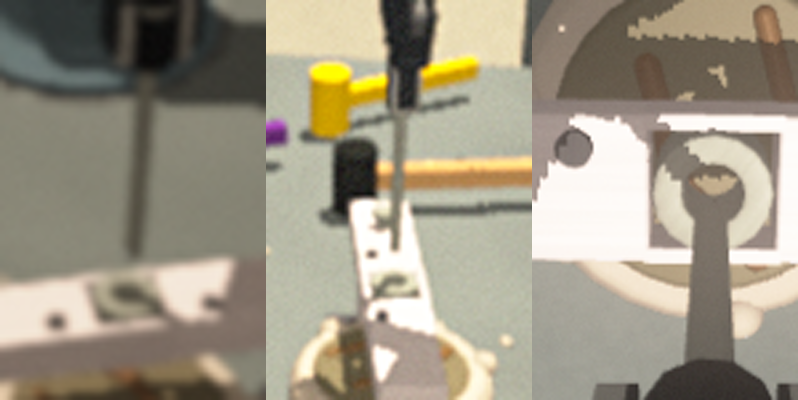

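The crops show the tip right over the bore in all three views (in the wrist crop, rod at x≈711 and ring centre at ≈713). I lower in stages.

Request:
arm_command(steps=[[-0.5, 0.5, 6, 0.001, -0.001, 0], [-0.5, 0.5, 12, 0.001, -0.001, 0], [-0.5, 0.5, 18, 0.001, -0.001, 0], [-0.5, 0.5, 22, 0.001, -0.001, 0], [-0.5, 0.5, 22, 0.001, -0.001, 0], [-0.5, 0.5, 22, 0.001, -0.001, 0]])

```text
t: 19.7
tool_pos: [508.2, -4.6, 269.0]
ee_rot: [0.995, 0.1, 0.0, 0.0]
ft_force: [0.7, -0.0, -1.7]
grip_width: 23.0
```

```bash
python3 go.py 507.3 -3.9; python3 rod.py w11.png | tail -3
python3 - <<'E'
from h import *
# wrist: lateral (tool y) check, rod at tip vs ring outline, both in one image
s=r.read_state(); M=R.from_quat(s["ee_rot"]); d=shot("wrist"); P=cloud(d); Z=P[...,2]
m=(np.linalg.norm(P[...,:2]-[507.3,-3.9],axis=2)<20.5)&(Z>132.7)&(Z<137.5)
q=M.inv().apply(P[m]-s["tool_pos"]); f=cv2.minEnclosingCircle(q[:,:2].astype(np.float32)); print("ring in tool",m.sum(),f,np.median(q[:,2]))
E
```

```text
tip now [507.47257302  -4.01548265 141.52929585]
t 19.7 at [508.2  -4.6 269. ] shift [-0.1, -0.1, -33.5, 0.0002, -0.0001, 0.0013] F [ 0.7 -0.  -1.7] w 23.0
t 19.7 at [508.2  -4.6 269. ] shift [-0.1, -0.1, -8.5, 0.0002, -0.0001, 0.0013] F [ 0.7 -0.  -1.7] w 23.0
t 19.7 at [508.2  -4.6 269. ] shift [-0.1, -0.1, 66.5, 0.0002, -0.0001, 0.0013] F [ 0.7 -0.  -1.7] w 23.0
120 36 [-0.63 -0.74] 0.14
130 180 [4.44 0.2 ] 4.08
lowest tool z [143.64672627 144.84416231]
ring in tool 1149 ((-0.6182428598403931, -0.5171282887458801), 19.698373794555664) 134.88128419667754
```

Ring and tip agree within 0.3 mm. I lower 67 mm.

Request:
arm_command(steps=[[0, 0, 5, 0, 0, 0], [0, 0, 10, 0, 0, 0], [0, 0, 16, 0, 0, 0], [0, 0, 22, 0, 0, 0], [0, 0, 28, 0, 0, 0], [0, 0, 32, 0, 0, 0], [0, 0, 34, 0, 0, 0], [0, 0, 34, 0, 0, 0]])

```text
t: 20.8
tool_pos: [508.2, -4.6, 235.1]
ee_rot: [0.995, 0.1, 0.0, 0.0]
ft_force: [0.1, 0.2, -1.2]
grip_width: 22.4
```

```bash
python3 go.py 507.3 -3.9
```

```text
tip now [507.53753732  -4.0323673  107.5917009 ]
t 20.8 at [508.2  -4.6 235.1] shift [-0.2, -0.1, -67.4, 0.0003, -0.0002, 0.0013] F [ 0.1  0.2 -1.2] w 22.4
t 20.8 at [508.2  -4.6 235.1] shift [-0.2, -0.1, -42.4, 0.0003, -0.0002, 0.0013] F [ 0.1  0.2 -1.2] w 22.4
t 20.8 at [508.2  -4.6 235.1] shift [-0.2, -0.1, 32.6, 0.0003, -0.0002, 0.0013] F [ 0.1  0.2 -1.2] w 22.4
```

Request:
arm_command(steps=[[0, 0, 5, 0, 0, 0], [0, 0, 11, 0, 0, 0], [0, 0, 17, 0, 0, 0], [0, 0, 23, 0, 0, 0], [0, 0, 28, 0, 0, 0], [0, 0, 31.5, 0, 0, 0], [0, 0, 33, 0, 0, 0], [0, 0, 33, 0, 0, 0], [0, 0, 33, 0, 0, 0], [0, 0, 33, 0, 0, 0]])

```text
t: 22.05
tool_pos: [508.3, -4.6, 202.3]
ee_rot: [0.995, 0.101, 0.0, 0.0]
ft_force: [-0.3, -1.3, -1.2]
grip_width: 22.7
```

```bash
python3 go.py 507.3 -3.9; python3 rod.py w12.png | tail -8
python3 - <<'E'
from h import *
s=r.read_state(); M=R.from_quat(s["ee_rot"]); d=shot("wrist"); P=cloud(d); Z=P[...,2]
m=(np.linalg.norm(P[...,:2]-[507.3,-3.9],axis=2)<20.5)&(Z>132.7)&(Z<136.5)
q=M.inv().apply(P[m]-s["tool_pos"]); print("ring in tool",m.sum(),cv2.minEnclosingCircle(q[:,:2].astype(np.float32)),np.median(q[:,2]))
m=np.linalg.norm(P[...,:2]-[525.5,-98.5],axis=2)<7; print("pin z",np.nanmedian(Z[m]))
print(s["joint_velocities"].round(4))
d=shot("scene"); P=cloud(d); m=(np.linalg.norm(P[...,:2]-[574.6,-349.6],axis=2)<20)&(P[...,2]>60); print("mallet top",np.median(P[m],0))
E
```

```text
tip now [507.69009327  -4.05340271  74.77898474]
t 22.05 at [508.3  -4.6 202.3] shift [-0.2, -0.1, -100.2, 0.0004, -0.0005, 0.0014] F [-0.3 -1.3 -1.2] w 22.7
t 22.05 at [508.3  -4.6 202.3] shift [-0.2, -0.1, -75.2, 0.0004, -0.0005, 0.0014] F [-0.3 -1.3 -1.2] w 22.7
t 22.05 at [508.3  -4.6 202.3] shift [-0.3, -0.2, -0.2, 0.0004, -0.0005, 0.0014] F [-0.3 -1.3 -1.2] w 22.7
40 89 [-0.54 -1.07] 0.18
50 80 [-0.58 -1.02] 0.16
60 73 [-0.54 -1.01] 0.18
70 2250 [ 5.28 -0.03] 4.24
80 250 [ 0.06 -0.47] 4.09
90 131 [-1.03 -0.18] 4.44
100 76 [-4.22 -1.71] 4.22
lowest tool z [100.7535977  105.01168326]
ring in tool 1879 ((-0.6625250577926636, -0.03767266869544983), 20.029129028320312) 67.98387678389633
pin z 145.25319733264644
[ 0.0004  0.0015  0.0005 -0.0022 -0.0019 -0.0005]
mallet top [ 575.40008414 -349.36181756   76.36964783]
```

```bash
python3 -c "
from h import *
print(r.close_job())"
```

```text
the job is handed in; nothing more can be done
None
```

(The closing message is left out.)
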